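Fold the trim tool and nest it in its sloping case

ROBOT

A 6-joint arm with a two-finger parallel gripper is mounted at the origin on the work surface. World frame = base frame: x ahead of the robot, y to its left, z up, the work surface at z = 0. Lengths are in m, angles in rad, forces in N, time in s.
With the tool pointing down it reaches from about 0.35 to 0.775 m from the base axis. Payload 7.3 kg.
Tool frame: the origin (TCP) lies at the very end of the fingers, on their centre line; the grasp point (between the pads) lies 19 mm behind it (robot.hold_point_z is the distance from the TCP to the grasp point, in m); z points along the fingers, y is the direction in which the jaws open and shut (so a half turn about z gives the same grasp; the last joint's range is limited). The gripper opens to 92 mm and grips with 3 to 60 N. Pads are 19 mm wide; open, the fingers measure 130 mm over their backs; the gripper's body (75 mm by 190 mm) begins 47 mm behind the grasp point.
Start: joints at [-1.434, 0.342, 1.524, -0, 1.275, -0.146], TCP at [0.147, -0.504, 0.227] pointing down, gripper open.
Joint ranges: [-2.53, 2.53], [-0.77, 2.02], [0.04, 2.7], [-1, 4.14], [0.28, 2.66], [-3.11, 3.11]. Speed limits (rad/s): [2.57, 2.57, 3.14, 3.14, 3.14, 3.14].

INTERFACE

Orientations are given as [roll, pitch, yaw] about the fixed x, y, z axes, in that order (R = Rz(yaw) Ry(pitch) Rx(roll)).
In Python, from cell import monitor, viewer, robot gives the robot as it stands.
- The arm moves only by the tool move_arm, never from a script. Its argument "deltas" is a list of rows, each an object of numbers: "x", "y", "z": the shift along the tool's x, y, z in m; "wx", "wy", "wz": the turn, a rotation vector about the tool's x, y, z in degrees; "hand": the opening, from 0 (shut) to 1 (fully open). In form: [{"x": .., "y": .., "z": .., "wx": .., "wy": .., "wz": .., "hand": ..}, ...]. A call has 1 to 8 rows; each row is the pose to reach, as a shift and turn from the pose commanded when the call began, along the tool's axes at that moment; what a row does not reach only later rows make up. A row lasts 1/8 s, in which the tool goes at most 62.5 mm and 10.7 degrees, less where a joint would pass 70% of its speed; a pose out of reach is approached as far as the arm can. A call with a gripper value outside its range is refused whole. The fingers move at their own pace and stop on an object; "grip_force" is the grip in N (left out, the last holds). Time passes only in rows, so rows that repeat a pose let the fingers close. It gives the time, the measured TCP pose, the force and the opening at its end, in the units of the state.
- monitor.observe(): the state, without advancing time (a new reading comes with each control period).
- viewer.read_camera(name): name is "scene" or "top" or "wrist"; returns the picture (400x640x3 uint8, red, green, blue); there is no depth.
- viewer.camera_params(name): a dict with "camera_matrix" (3x3 intrinsics, pixels), "R" (3x3) and "t" (3): a world point X has camera coordinates R X + t. Camera axes: x right, y down, z forward; pixel columns grow to the right and rows downward; lengths in m; the calibration is good to about 2 mm. A picture is of the moment at which its call begins: read the wrist's pose just before it. camera_params takes no time and is no camera call; for the wrist camera it gives the pose at the moment of the call.
- robot.hand_in(): hands the job in, once; it reports no verdict.
The state is a dict: "time": time; "qpos": joint angles; "qvel": joint speeds; "joint_efforts": joint torques, N m; "tool_pos": TCP position; "tool_rot": TCP orientation; "contact_force": force on the tool from outside, world axes, zero at the start; "torque": the same for the moment, N m; "opening": finger opening in m.
Only numpy, scipy, OpenCV 4.12 (cv2) and the standard library are available. Lean on these libraries where they do the work, as an engineer would, in place of code of your own. Each camera call takes 0.05 s, during which the arm holds its last target. There are 200 camera calls.

TASK

Fold both orange blades of the black trim tool fully into its handle while it is still out of its case. Then lay the folded tool, either way round, fully home and flat in the white nest of the grey case on the sloping green stand, and let go of it. Leave the tiers, the spray bottle, the mug and the squeegee where they are.

Things in the scene. Friction and masses are not known exactly. Their poses are not given: they have to be found in the camera images.
- tool_center (a point): Centre of the loose folding trim tool, 12 mm above its underside. Black handle 120 mm long (own x), 36 wide (y), 24 thick (z, up; it lies flat); the lower 7 mm is narrower, 116 x 31 mm; two orange blades fold side by side into the slot 8 to 15 mm up; the top 8 mm has the full 120 x 36 mm. About 0.3 kg. Looks the same after half a turn about z.
- blade_a (a joint): Angle of blade A, rad: 0 folded in, 1.7 at most. Upright pivot at x=+52, y=+10 mm of the handle; folded it points to -x, 1 mm inside the handle's +y side; it swings out towards +y. Stiff (0.015 N m): it stays where it is put; the loose handle may slide when it is pushed. Squeezing the handle across its middle, once the blade is nearly in, presses it home.
- blade_b (a joint): Angle of blade B, rad: as blade A, turned by half a turn about the handle's z: pivot at x=-52, y=-10 mm of the handle; folded (0) it points to +x; it swings out towards -y, 1.7 at most.
- blade_a_tip (a point): Tip of blade A, on its mid line 100 mm from the pivot. The blade is 14 mm wide and 7 mm thick, 8 to 15 mm above the shelf.
- blade_b_tip (a point): Tip of blade B, on its mid line 100 mm from the pivot. The blade is 14 mm wide and 7 mm thick, 8 to 15 mm above the shelf.
- tray: Fixed grey tray of the case, on a green stand, tilted 32 degrees. Origin: middle of the nest's floor, 66 mm above the shelf. Own x: up the slope, roughly towards the robot; y: level, across; z: square out of the floor, leaning away from the robot. Plate 156 (x) x 112 (y) mm. The tool lies home flat on the floor, its length along x, either way round; an open blade keeps it out.
- nest (a point): Where the tool's centre is when home: 12 mm along the tray's z above the nest's floor. White rails 14 mm high round the nest flare outward by 20 degrees and centre the tool: 119 (x) x 33 (y) mm at the floor, 129 x 43 mm at the top. The side rails leave a 69 mm gap about the middle for fingers, open out to the plate's edges.
- hood (a point): Middle of the top edge of the fixed clear hood, a 4 mm sheet 100 mm wide (tray y) standing square on the tray's upper end (tray x = +76 mm), 85 mm tall. It leans over the nest, so a gripper pointing straight down there hits it; one tilted with the tray clears it.
- tiers: Bystander: stack of three green tiers with clips, 150 x 200 x 123 mm, 0.9 kg; origin under its centre.
- spray_bottle: Bystander: empty white spray bottle, 68 mm across, 207 mm tall, light; origin under its centre.
- mug: Bystander: blue ceramic mug, 82 mm across, 95 mm tall, with trim tools standing up to about 165 mm; origin under its centre, handle at own +y.
- squeegee: Bystander: yellow squeegee lying flat, 150 mm along own x, head 100 mm wide at +x, 18 mm tall; origin on its underside, in the handle's forward part.
There are look-alikes about, which are no part of the job. What is shaped like the part that bears tray but pink or purple is not meant.

How it is judged:
On the way:
1. both blades folded in (under 0.1 rad) while the tool is still away from the nest (value of joint each of blade_a, blade_b below 0.1 rad and distance between tool_center and tray above 0.08 m), for 0.2 s.
At the end, for the whole second after the job is handed in: Both blades are folded (under 0.1 rad), the tool lies in the nest with its centre 9 to 15 mm above the floor, within 5 mm along and 4 mm across of the middle, flat within 0.07 rad and along the nest within 0.08 rad, at rest and released (value of joint each of blade_a, blade_b below 0.1 rad and x of tool_center in the frame of tray between -0.005 and 0.005 m and y of tool_center in the frame of tray between -0.004 and 0.004 m and z of tool_center in the frame of tray between 0.009 and 0.015 m and angle between the z axis of tool_center and the z axis of tray, either way round below 0.07 rad and angle between the x axis of tool_center and the x axis of tray, either way round below 0.08 rad and linear speed of trim_tool below 0.01 m/s and contact force between trim_tool and the fingers below 0.05 N); the robot touches nothing.
It fails at once if the stack of tiers moved by more than 40 mm or tipped (distance of tiers from where it was at the start of the episode above 0.04 m or angle between tiers's own z axis and vertical above 0.35 rad).
It fails at once if the spray bottle moved by more than 40 mm or tipped (distance of spray_bottle from where it was at the start of the episode above 0.04 m or angle between spray_bottle's own z axis and vertical above 0.35 rad).
It fails at once if the mug moved by more than 40 mm or tipped (distance of mug from where it was at the start of the episode above 0.04 m or angle between mug's own z axis and vertical above 0.35 rad).
It fails at once if the squeegee moved by more than 40 mm or tipped (distance of squeegee from where it was at the start of the episode above 0.04 m or angle between squeegee's own z axis and vertical above 0.35 rad).
It also fails if it takes over 66 s, if anything falls off the work surface, if the arm or the gripper's body presses on something with over 40 N, if the wrist force passes 120 N, or if a joint passes its speed limit or range.

## Working session

There is one attempt and no reset: what is moved stays moved. The work goes in short steps, Python scripts to look and compute and a tool call to move; the robot and the scene stay as the last step left them, time stands still between calls to the robot, and variables do not carry over. Pictures are saved under pics/ and viewed, about 8 in all and at most 12, crops included, and the job is handed in when it is done.

Besides the shell and the picture viewer there is one more tool, called after "Request:" in YAML: its name, and indented under it one key for each argument. move_arm: Moves the arm, as the interface text tells. Its arguments: {"type":"object","properties":{"deltas":{"type":"array","items":{"type":"object","properties":{"x":{"type":"number"},"y":{"type":"number"},"z":{"type":"number"},"wx":{"type":"number"},"wy":{"type":"number"},"wz":{"type":"number"},"hand":{"type":"number"}}}},"grip_force":{"type":"number"}},"required":["deltas"]}

```bash
ls; mkdir -p pics
cat > h.py <<'E'
import numpy as np, cv2
from cell import monitor, viewer, robot
from scipy.spatial.transform import Rotation as Ro
def snap(n,f=None):
    P=viewer.camera_params(n); im=np.array(viewer.read_camera(n))
    if f: cv2.imwrite('pics/'+f,im[:,:,::-1])
    return im,P
def ray(P,u,v):
    K=np.array(P['camera_matrix']);R=np.array(P['R']);t=np.array(P['t'])
    return -R.T@t, R.T@np.linalg.solve(K,[u,v,1.])
def onz(P,u,v,z):
    c,d=ray(P,u,v); return c+d*(z-c[2])/d[2]
def proj(P,X):
    x=np.array(P['camera_matrix'])@(np.array(P['R'])@np.array(X)+np.array(P['t'])); return x[:2]/x[2]
def tri(*obs):
    A=np.zeros((3,3));b=np.zeros(3)
    for P,u,v in obs:
        c,d=ray(P,u,v);d=d/np.linalg.norm(d);M=np.eye(3)-np.outer(d,d);A+=M;b+=M@c
    return np.linalg.solve(A,b)
E
python3 - <<'E'
from h import *
a,P=snap('top','top0.png');b,Q=snap('scene','scene0.png')
cv2.imwrite('pics/a.png',a[:,:,::-1])
print(monitor.observe());print(P,Q)
E
```

```text
pics
{'time': 0.1, 'qpos': array([-1.43404016e+00,  3.42604210e-01,  1.52491922e+00, -3.91692787e-06,
        1.27539602e+00, -1.46008308e-01]), 'qvel': array([-0.00010821, -0.00077387, -0.00306938,  0.0011308 , -0.00020511,
       -0.00079986]), 'joint_efforts': array([ 9.32306648e-04, -4.32004774e+01, -2.44695836e+01,  7.18101743e-02,
        5.25977102e-02, -5.88704552e-05]), 'tool_pos': array([ 0.14644721, -0.50378449,  0.2261406 ]), 'tool_rot': array([-3.14027943e+00, -1.89329323e-04,  2.82765496e-01]), 'contact_force': array([-0.19680785,  0.08488727,  0.19465774]), 'torque': array([ 0.0064505 , -0.0399388 ,  0.01994069]), 'opening': 0.09190991988411384}
{'camera_matrix': array([[469.11866306,   0.        , 321.05031985],
       [  0.        , 469.11866306, 192.4354136 ],
       [  0.        ,   0.        ,   1.        ]]), 'R': array([[-0.02165811, -0.99974095, -0.00699732],
       [-0.9847391 ,  0.02254097, -0.1725712 ],
       [ 0.17268422,  0.00315297, -0.98497219]]), 't': array([0.01479061, 0.50457071, 1.56684181])} {'camera_matrix': array([[405.662877  ,   0.        , 324.47388164],
       [  0.        , 405.662877  , 201.18289407],
       [  0.        ,   0.        ,   1.        ]]), 'R': array([[ 0.53616463,  0.84386085,  0.02064847],
       [ 0.59959185, -0.3635172 , -0.71298307],
       [-0.59415243,  0.39465696, -0.70087715]]), 't': array([-0.23969599, -0.2010766 ,  1.7792606 ])}
```

View pics/top0.png

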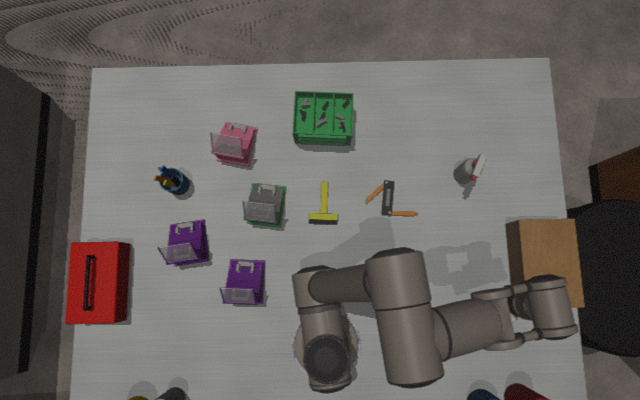

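View pics/scene0.png

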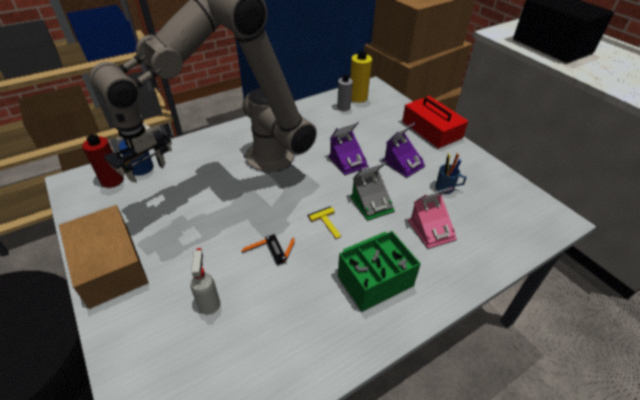

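The top view shows the black tool at about (388,198), with orange blades reaching to (367,200) and (415,213). The candidates for the case are grey on green (265,203), pink (235,143) and purple (187,243) and (243,282). I choose the grey/green one. Next I'll measure the tool and take a close crop of the choice.

Run:
```python
from h import *
im=cv2.imread('pics/top0.png')[:,:,::-1]; P=viewer.camera_params('top')
hsv=cv2.cvtColor(np.ascontiguousarray(im),cv2.COLOR_RGB2HSV)
x0,y0,x1,y1=350,165,430,235
sub=hsv[y0:y1,x0:x1]
org=((sub[...,0]<18)&(sub[...,1]>130)&(sub[...,2]>90)).astype(np.uint8)
blk=((sub[...,2]<75)).astype(np.uint8)
for n,m,z in(('org',org,.0115),('blk',blk,.024)):
    k,l,s,c=cv2.connectedComponentsWithStats(m)
    for i in range(1,k):
        if s[i,4]<25: continue
        p=np.argwhere(l==i)[:,::-1].astype(np.float32)+[x0,y0]
        r=cv2.minAreaRect(p.astype(np.float32)); bx=cv2.boxPoints(r)
        print(n,s[i,4],r,[onz(P,*q,z)[:2].round(4).tolist() for q in bx], onz(P,*r[0],z)[:2])
for n,(u,v,z) in dict(tray=(265,203,.08),sq=(324,205,.01),tiers=(323,118,.1),spray=(465,172,.1)).items(): print(n,onz(P,u,v,z))
a=cv2.resize(im[165:235,350:430],None,fx=6,fy=6,interpolation=cv2.INTER_CUBIC)
b=cv2.resize(im[170:240,230:300],None,fx=4.5,fy=6,interpolation=cv2.INTER_CUBIC)
cv2.imwrite('pics/c1.png',np.hstack([a,b])[:,:,::-1])
```

```text
org 79 ((374.5452575683594, 193.04978942871094), (3.3633642196655273, 24.687088012695312), 47.72631072998047) [[0.4798, -0.1467], [0.5374, -0.213], [0.5283, -0.2205], [0.4708, -0.1542]] [ 0.50399105 -0.18349111]
org 84 ((404.46551513671875, 213.08621215820312), (25.015581130981445, 3.5233213901519775), 3.3664605617523193) [[0.4284, -0.2405], [0.4407, -0.2418], [0.4336, -0.3282], [0.4214, -0.3268]] [ 0.43104282 -0.28436508]
blk 247 ((387.20904541015625, 197.70083618164062), (9.958931922912598, 34.13197326660156), 5.19442892074585) [[0.4273, -0.2002], [0.5464, -0.2162], [0.5424, -0.2506], [0.4234, -0.2342]] [ 0.48449308 -0.22526201]
tray [0.46687014 0.19166533 0.08      ]
sq [ 0.46597219 -0.00566866  0.01      ]
tiers [ 0.75218187 -0.00884448  0.1       ]
spray [ 0.55304982 -0.47741761  0.1       ]
```

View pics/c1.png

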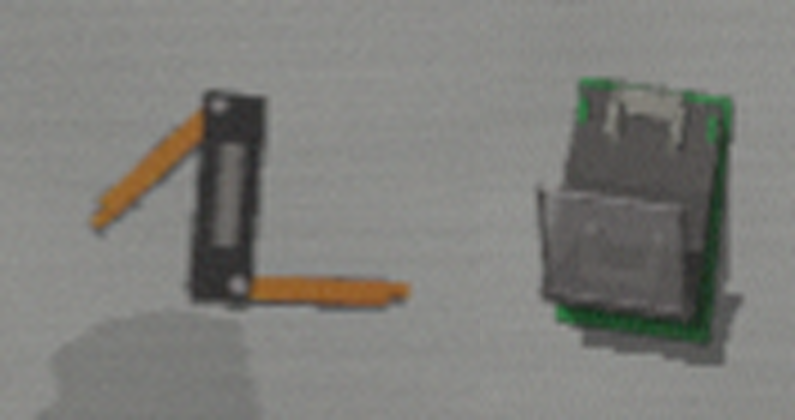

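The crop confirms both choices. Blade A, at the far left end, is open about 0.7 rad, and blade B, at the near right end, about 1.5 rad. The tool lies at (0.484,-0.225) with a heading of about -7.7°, and the grey tray is on the green stand.

```bash
cat >> h.py <<'E'
def pose():
    s=monitor.observe(); return np.array(s['tool_pos']),Ro.from_euler('xyz',s['tool_rot'])
def rel(p,R,p0=None,R0=None):
    if p0 is None: p0,R0=pose()
    d=R0.inv().apply(np.array(p)-p0); w=(R0.inv()*R).as_rotvec(degrees=True)
    print('d',d.round(4).tolist(),'w',w.round(2).tolist())
def down(yaw): return Ro.from_euler('xyz',[np.pi,0,yaw])
C=np.array([.4845,-.225]); H=np.radians(-7.7)
def hw(u,v,z):
    c,s=np.cos(H),np.sin(H); return np.array([C[0]+(c*u-s*v)/1e3,C[1]+(s*u+c*v)/1e3,z])
E
python3 - <<'E'
from h import *
rel(hw(-75,-95,.2),down(H))
E
```

```text
d [0.2953, -0.1169, 0.0264] w [-0.08, 0.01, 23.9]
```

Request:
move_arm:
  deltas:
    - {"x": 0.05, "y": -0.02, "z": 0.0, "wz": 8, "hand": 0}
    - {"x": 0.1, "y": -0.04, "z": 0.0, "wz": 16, "hand": 0}
    - {"x": 0.15, "y": -0.06, "z": 0.0, "wz": 23.9, "hand": 0}
    - {"x": 0.2, "y": -0.08, "z": 0.0, "wz": 23.9, "hand": 0}
    - {"x": 0.25, "y": -0.1, "z": 0.01, "wz": 23.9, "hand": 0}
    - {"x": 0.295, "y": -0.117, "z": 0.02, "wz": 23.9, "hand": 0}
    - {"x": 0.295, "y": -0.117, "z": 0.026, "wz": 23.9, "hand": 0}
    - {"x": 0.295, "y": -0.117, "z": 0.026, "wz": 23.9, "hand": 0}

```text
schema error: expected keys x, y, z, wx, wy, wz, hand
```

Run:
```python
from h import *
print(pose()[0]); im,P=snap('wrist','w1.png')
for q in [(0,0,.024),(60,18,.024),(-60,-18,.024)]: print(proj(P,hw(*q)))
```

```text
[ 0.14644721 -0.50378449  0.2261406 ]
[ 101.42699713 -323.52503031]
[  96.35740994 -441.24401329]
[ 105.85734115 -220.64967316]
```

View pics/w1.png

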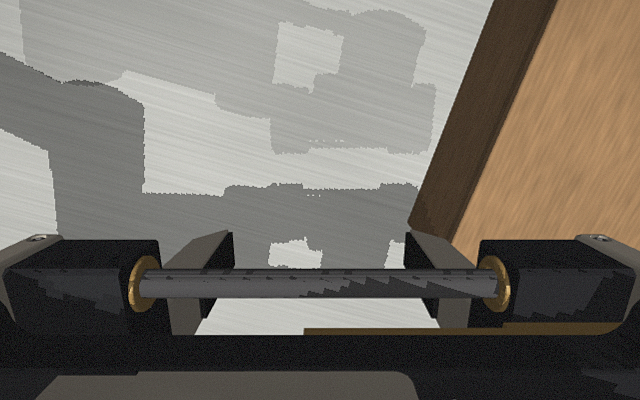

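The move was refused because every row needs all the keys. The picture shows only the starting view: open fingers, and the wooden box to the right.

Request:
move_arm:
  deltas:
    - {"x": 0.05, "y": -0.02, "z": 0.0, "wx": 0, "wy": 0, "wz": 8, "hand": 0}
    - {"x": 0.1, "y": -0.04, "z": 0.0, "wx": 0, "wy": 0, "wz": 16, "hand": 0}
    - {"x": 0.15, "y": -0.06, "z": 0.0, "wx": 0, "wy": 0, "wz": 23.9, "hand": 0}
    - {"x": 0.2, "y": -0.08, "z": 0.0, "wx": 0, "wy": 0, "wz": 23.9, "hand": 0}
    - {"x": 0.25, "y": -0.1, "z": 0.01, "wx": 0, "wy": 0, "wz": 23.9, "hand": 0}
    - {"x": 0.295, "y": -0.117, "z": 0.02, "wx": 0, "wy": 0, "wz": 23.9, "hand": 0}
    - {"x": 0.295, "y": -0.117, "z": 0.026, "wx": 0, "wy": 0, "wz": 23.9, "hand": 0}
    - {"x": 0.295, "y": -0.117, "z": 0.026, "wx": 0, "wy": 0, "wz": 23.9, "hand": 0}

```text
time: 1.15
tool_pos: [0.3966, -0.3094, 0.2001]
tool_rot: [-3.141, 0.001, -0.134]
contact_force: [0.4, 0.4, 0.7]
opening: 0.0164
```

Run:
```python
from h import *
print(pose()[0]); im,P=snap('wrist','w2.png')
for q in [(0,0,.024),(60,18,.024),(60,-18,.024),(-60,-18,.024),(-60,18,.024)]: print(proj(P,hw(*q)))
hsv=cv2.cvtColor(im,cv2.COLOR_RGB2HSV)
m=((hsv[...,0]<18)&(hsv[...,1]>130)&(hsv[...,2]>90)).astype(np.uint8)
k,l,s,c=cv2.connectedComponentsWithStats(m)
for i in range(1,k):
    if s[i,4]>300:
        p=np.argwhere(l==i)[:,::-1].astype(np.float32); W=np.array([onz(P,*q,.015)[:2] for q in p],np.float32)
        r=cv2.minAreaRect(W); print(s[i],c[i],cv2.boxPoints(r).round(4).tolist())
```

```text
[ 0.39660391 -0.30939792  0.20012072]
[222.97113181 102.58109687]
[198.8255511   36.67294406]
[236.76393883  36.72347225]
[244.72685934 161.96586927]
[210.54365788 161.9195558 ]
[ 155   48   49   78 1096] [180.2600365   87.90693431] [[0.4697999954223633, -0.15299999713897705], [0.5284000039100647, -0.22059999406337738], [0.5388000011444092, -0.21160000562667847], [0.48010000586509705, -0.14409999549388885]]
[ 246  137   87   20 1058] [287.21361059 145.97164461] [[0.42260000109672546, -0.32839998602867126], [0.436599999666214, -0.32910001277923584], [0.44119998812675476, -0.2370000034570694], [0.42719998955726624, -0.2363000065088272]]
```

View pics/w2.png

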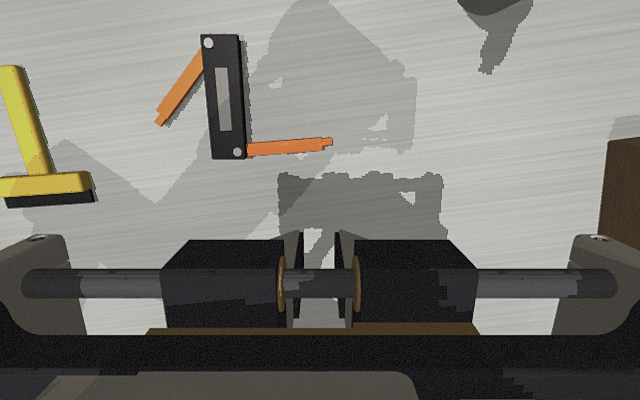

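The picture shows the tool with handle corners at about (202,35), (238,36), (247,157) and (212,159). That shifts the centre 2 to 3 mm, to (0.4865,-0.2268). Blade B's tip is at (330,141), blade A's at (158,123), and the squeegee is at (45,190), clear of the work.

```bash
sed -i 's/^C=np.array.*; H/C=np.array([.4865,-.2268]); H/' h.py
python3 - <<'E'
from h import *
def cb(f,r=80): return np.array([-52,-10])+r*np.array([np.cos(f),-np.sin(f)])-7*np.array([np.sin(f),np.cos(f)])-[9.5,19]
p0,R0=pose()
def go(u,v,z): rel(hw(u,v,z),down(H),p0,R0)
go(-77,-108,.03);go(-77,-108,.006)
for f in (1.49,1.3,1.1,.9,.7,.5,.35,.2): go(*cb(f),.006)
print('A'); go(10,112,.006)
for f in (.72,.5,.35,.2): go(*-cb(f),.006)
go(0,0,.06);go(0,0,.004)
E
```

```text
d [0.0012, 0.0135, 0.1706] w [-0.0, 0.04, -0.03]
d [0.0012, 0.0135, 0.1946] w [-0.0, 0.04, -0.03]
d [0.0162, 0.0148, 0.1946] w [-0.0, 0.04, -0.03]
d [0.0314, 0.0134, 0.1946] w [-0.0, 0.04, -0.03]
d [0.0468, 0.0089, 0.1945] w [-0.0, 0.04, -0.03]
d [0.061, 0.0015, 0.1945] w [-0.0, 0.04, -0.03]
d [0.0734, -0.0086, 0.1945] w [-0.0, 0.04, -0.03]
d [0.0836, -0.021, 0.1945] w [-0.0, 0.04, -0.03]
d [0.0895, -0.0315, 0.1945] w [-0.0, 0.04, -0.03]
d [0.0937, -0.0428, 0.1945] w [-0.0, 0.04, -0.03]
A
d [0.0881, -0.2065, 0.1945] w [-0.0, 0.04, -0.03]
d [0.0841, -0.1816, 0.1945] w [-0.0, 0.04, -0.03]
d [0.0728, -0.168, 0.1945] w [-0.0, 0.04, -0.03]
d [0.0669, -0.1575, 0.1945] w [-0.0, 0.04, -0.03]
d [0.0626, -0.1463, 0.1945] w [-0.0, 0.04, -0.03]
d [0.0781, -0.0945, 0.1405] w [-0.0, 0.04, -0.03]
d [0.0782, -0.0945, 0.1965] w [-0.0, 0.04, -0.03]
```

Request:
move_arm:
  deltas:
    - {"x": 0.001, "y": 0.0135, "z": 0.06, "wx": 0, "wy": 0, "wz": 0, "hand": 0}
    - {"x": 0.001, "y": 0.0135, "z": 0.12, "wx": 0, "wy": 0, "wz": 0, "hand": 0}
    - {"x": 0.001, "y": 0.0135, "z": 0.17, "wx": 0, "wy": 0, "wz": 0, "hand": 0}
    - {"x": 0.001, "y": 0.0135, "z": 0.1945, "wx": 0, "wy": 0, "wz": 0, "hand": 0}
    - {"x": 0.001, "y": 0.0135, "z": 0.1945, "wx": 0, "wy": 0, "wz": 0, "hand": 0}
    - {"x": 0.009, "y": 0.0145, "z": 0.1945, "wx": 0, "wy": 0, "wz": 0, "hand": 0}
    - {"x": 0.016, "y": 0.0145, "z": 0.1945, "wx": 0, "wy": 0, "wz": 0, "hand": 0}
    - {"x": 0.024, "y": 0.0142, "z": 0.1945, "wx": 0, "wy": 0, "wz": 0, "hand": 0}

```text
time: 2.2
tool_pos: [0.4201, -0.3275, 0.0074]
tool_rot: [3.14, -0.002, -0.134]
contact_force: [0.1, 0.5, -0.1]
opening: 0.0001
```

Request:
move_arm:
  deltas:
    - {"x": 0.007, "y": -0.001, "z": 0, "wx": 0, "wy": 0, "wz": 0, "hand": 0}
    - {"x": 0.015, "y": -0.003, "z": 0, "wx": 0, "wy": 0, "wz": 0, "hand": 0}
    - {"x": 0.023, "y": -0.0055, "z": 0, "wx": 0, "wy": 0, "wz": 0, "hand": 0}
    - {"x": 0.03, "y": -0.009, "z": 0, "wx": 0, "wy": 0, "wz": 0, "hand": 0}
    - {"x": 0.037, "y": -0.013, "z": 0, "wx": 0, "wy": 0, "wz": 0, "hand": 0}
    - {"x": 0.043, "y": -0.0175, "z": 0, "wx": 0, "wy": 0, "wz": 0, "hand": 0}
    - {"x": 0.0495, "y": -0.023, "z": 0, "wx": 0, "wy": 0, "wz": 0, "hand": 0}
    - {"x": 0.0545, "y": -0.029, "z": 0, "wx": 0, "wy": 0, "wz": 0, "hand": 0}

```text
time: 3.2
tool_pos: [0.4775, -0.3051, 0.0063]
tool_rot: [3.141, -0.0, -0.134]
contact_force: [1.5, -1.7, 1.0]
opening: 0.0002
```

Request:
move_arm:
  deltas:
    - {"x": 0.005, "y": -0.006, "z": 0, "wx": 0, "wy": 0, "wz": 0, "hand": 0}
    - {"x": 0.011, "y": -0.0165, "z": 0, "wx": 0, "wy": 0, "wz": 0, "hand": 0}
    - {"x": 0.015, "y": -0.028, "z": 0, "wx": 0, "wy": 0, "wz": 0, "hand": 0}
    - {"x": 0.015, "y": -0.028, "z": 0, "wx": 0, "wy": 0, "wz": 0, "hand": 0}
    - {"x": 0.015, "y": -0.018, "z": 0, "wx": 0, "wy": 0, "wz": 0, "hand": 0}
    - {"x": 0.015, "y": -0.018, "z": -0.05, "wx": 0, "wy": 0, "wz": 0, "hand": 0}
    - {"x": -0.03, "y": -0.018, "z": -0.1, "wx": 0, "wy": 0, "wz": 0, "hand": 0}
    - {"x": -0.06, "y": -0.05, "z": -0.14, "wx": 0, "wy": 0, "wz": 0, "hand": 0}

```text
time: 4.2
tool_pos: [0.4231, -0.2499, 0.1468]
tool_rot: [3.141, -0.0, -0.138]
contact_force: [-0.1, 0.5, 1.4]
opening: 0.0005
```

Run:
```python
from h import *
s=monitor.observe();print(s['tool_pos'],s['time']); im,P=snap('wrist','w3.png')
for q in [(0,0,.024),(60,18,.024),(60,-18,.024),(-60,-18,.024),(-60,18,.024)]: print(proj(P,hw(*q)))
```

```text
[ 0.42309003 -0.24989228  0.14680091] 4.2
[281.06795535 122.4181639 ]
[256.05558708  45.95208862]
[300.85952692  45.83897962]
[303.22199348 190.14595078]
[263.53741935 190.24876251]
```

View pics/w3.png

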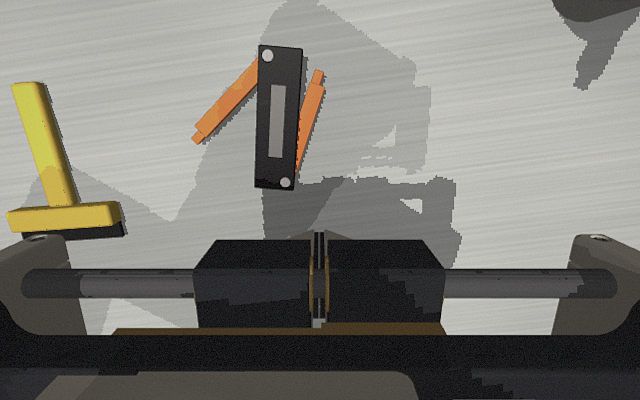

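Blade B is now nearly in, at about 0.3 rad. The handle turned a little, with corners at (260,45), (302,49), (293,190) and (255,187). Next I'll re-measure it and push A.

```bash
cat > upd.py <<'E'
from h import *
import sys
E
python3 - <<'E'
from h import *
import h,re
P=viewer.camera_params('wrist')
W=np.array([onz(P,*q,.024)[:2] for q in [(260,45),(302,49),(293,190),(255,187)]])
C=W.mean(0); d=(W[0]+W[1]-W[2]-W[3])/2; H=np.arctan2(d[1],d[0])
print(C,np.degrees(H),np.linalg.norm(d),np.linalg.norm(W[0]-W[1]),onz(P,196,140,.015),onz(P,319,72,.015))
t=open('h.py').read(); t=re.sub(r'C=np.array.*',f'C=np.array([{C[0]:.4f},{C[1]:.4f}]); H={H:.4f}',t);open('h.py','w').write(t)
h.C=C;h.H=H
def inv(p): 
    q=(np.array(p)[:2]-C)*1e3;c,s=np.cos(H),np.sin(H);return np.array([c*q[0]+s*q[1],-s*q[0]+c*q[1]])
a=inv(onz(P,196,140,.015));b=inv(onz(P,319,72,.015));print(a,b)
p0,R0=pose()
def go(u,v,z): rel(hw(u,v,z),down(H),p0,R0)
def cb(f,r=80): return np.array([-52,-10])+r*np.array([np.cos(f),-np.sin(f)])-7*np.array([np.sin(f),np.cos(f)])-[9.5,19]
go(15,115,.05);go(15,115,.006)
for f in (.8,.65,.5,.35,.2,.1): go(*-cb(f),.006)
go(0,0,.06)
E
```

```text
[ 0.4857759  -0.21908235] -12.661478407534045 0.1200316874439999 0.03439890815124062 [ 0.47961643 -0.14182126  0.015     ] [ 0.52200079 -0.26058119  0.015     ]
[-22.9445687   74.03216597] [ 44.4401144  -32.54953252]
d [0.0846, -0.1487, 0.1015] w [0.05, -0.13, 4.89]
d [0.0845, -0.1488, 0.1455] w [0.05, -0.13, 4.89]
d [0.0783, -0.1255, 0.1455] w [0.05, -0.13, 4.89]
d [0.0689, -0.118, 0.1455] w [0.05, -0.13, 4.89]
d [0.0607, -0.1092, 0.1455] w [0.05, -0.13, 4.89]
d [0.0539, -0.0992, 0.1455] w [0.05, -0.13, 4.89]
d [0.0487, -0.0884, 0.1455] w [0.05, -0.13, 4.89]
d [0.0462, -0.0807, 0.1455] w [0.05, -0.13, 4.89]
d [0.0599, -0.0354, 0.0916] w [0.05, -0.13, 4.89]
```

Request:
move_arm:
  deltas:
    - {"x": 0.03, "y": -0.05, "z": 0, "wx": 0, "wy": 0, "wz": 4.9, "hand": 0}
    - {"x": 0.06, "y": -0.1, "z": 0.02, "wx": 0, "wy": 0, "wz": 4.9, "hand": 0}
    - {"x": 0.0845, "y": -0.149, "z": 0.06, "wx": 0, "wy": 0, "wz": 4.9, "hand": 0}
    - {"x": 0.0845, "y": -0.149, "z": 0.11, "wx": 0, "wy": 0, "wz": 4.9, "hand": 0}
    - {"x": 0.0845, "y": -0.149, "z": 0.1455, "wx": 0, "wy": 0, "wz": 4.9, "hand": 0}
    - {"x": 0.0845, "y": -0.149, "z": 0.1455, "wx": 0, "wy": 0, "wz": 4.9, "hand": 0}
    - {"x": 0.078, "y": -0.137, "z": 0.1455, "wx": 0, "wy": 0, "wz": 4.9, "hand": 0}
    - {"x": 0.074, "y": -0.127, "z": 0.1455, "wx": 0, "wy": 0, "wz": 4.9, "hand": 0}

```text
time: 5.25
tool_pos: [0.5147, -0.1335, 0.0003]
tool_rot: [3.142, -0.001, -0.221]
contact_force: [0.8, 3.0, 3.1]
opening: 0.0006
```

Request:
move_arm:
  deltas:
    - {"x": -0.005, "y": 0.009, "z": 0, "wx": 0, "wy": 0, "wz": 0, "hand": 0}
    - {"x": -0.011, "y": 0.016, "z": 0, "wx": 0, "wy": 0, "wz": 0, "hand": 0}
    - {"x": -0.0165, "y": 0.024, "z": 0, "wx": 0, "wy": 0, "wz": 0, "hand": 0}
    - {"x": -0.0215, "y": 0.035, "z": 0, "wx": 0, "wy": 0, "wz": 0, "hand": 0}
    - {"x": -0.024, "y": 0.041, "z": 0, "wx": 0, "wy": 0, "wz": 0, "hand": 0}
    - {"x": -0.024, "y": 0.03, "z": 0, "wx": 0, "wy": 0, "wz": 0, "hand": 0.2}
    - {"x": -0.024, "y": 0.03, "z": -0.06, "wx": 0, "wy": 0, "wz": 0, "hand": 1}
    - {"x": -0.084, "y": 0.06, "z": -0.12, "wx": 0, "wy": 0, "wz": 0, "hand": 1}

```text
time: 6.25
tool_pos: [0.4406, -0.168, 0.1029]
tool_rot: [3.141, -0.001, -0.217]
contact_force: [0.6, -1.6, 0.7]
opening: 0.0256
```

Request:
move_arm:
  deltas:
    - {"x": -0.02, "y": 0.03, "z": -0.02, "wx": 0, "wy": 0, "wz": 0, "hand": 1}
    - {"x": -0.02, "y": 0.03, "z": -0.02, "wx": 0, "wy": 0, "wz": 0, "hand": 1}

```text
time: 6.5
tool_pos: [0.4122, -0.1939, 0.1228]
tool_rot: [3.14, -0.001, -0.222]
contact_force: [1.5, 0.1, -0.8]
opening: 0.0457
```

Run:
```python
from h import *
s=monitor.observe();print(s['tool_pos'],s['time']); im,P=snap('wrist','w4.png')
```

```text
[ 0.41223329 -0.19387244  0.12279488] 6.5
```

View pics/w4.png

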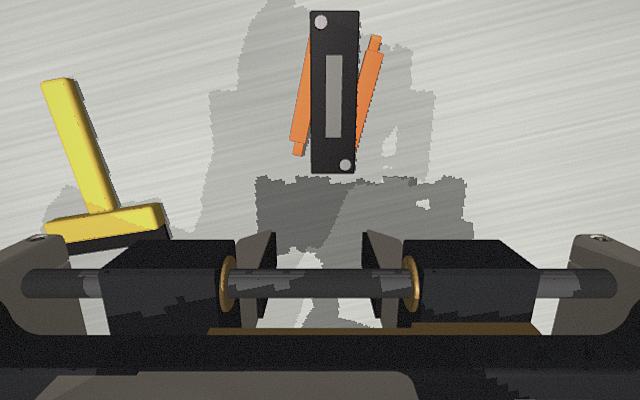

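Both blades are nearly in, at about 0.2 rad each. The handle corners are at (311,11), (359,13), (355,173) and (311,171). Now I'll settle, measure and grip across the middle.

Run:
```python
from h import *
import h,re
P=viewer.camera_params('wrist')
W=np.array([onz(P,*q,.024)[:2] for q in [(311,11),(359,13),(355,173),(311,171)]])
C=W.mean(0); d=(W[0]+W[1]-W[2]-W[3])/2; H=np.arctan2(d[1],d[0])
print(C,np.degrees(H),np.linalg.norm(d),np.linalg.norm(W[0]-W[1]))
t=open('h.py').read(); t=re.sub(r'C=np.array.*',f'C=np.array([{C[0]:.4f},{C[1]:.4f}]); H={H:.4f}',t);open('h.py','w').write(t)
h.C=C;h.H=H
p0,R0=pose(); print(p0)
rel(hw(0,0,.06),down(H),p0,R0)
```

```text
[ 0.48782684 -0.2224696 ] -12.665165760148097 0.11618310071166917 0.03426535765839586
[ 0.41270937 -0.19304967  0.1219044 ]
d [0.0798, 0.0122, 0.0619] w [0.02, 0.01, -0.04]
```

Request:
move_arm:
  deltas:
    - {"x": 0.04, "y": 0.012, "z": 0.03, "wx": 0, "wy": 0, "wz": 0, "hand": 1}
    - {"x": 0.08, "y": 0.012, "z": 0.06, "wx": 0, "wy": 0, "wz": 0, "hand": 1}
    - {"x": 0.08, "y": 0.012, "z": 0.06, "wx": 0, "wy": 0, "wz": 0, "hand": 1}
    - {"x": 0.08, "y": 0.012, "z": 0.06, "wx": 0, "wy": 0, "wz": 0, "hand": 1}
    - {"x": 0.08, "y": 0.012, "z": 0.06, "wx": 0, "wy": 0, "wz": 0, "hand": 1}

```text
time: 7.18
tool_pos: [0.4887, -0.2213, 0.0624]
tool_rot: [3.141, -0.0, -0.22]
contact_force: [-0.5, 0.4, 0.3]
opening: 0.0915
```

Run:
```python
from h import *
p0,R0=pose(); print(p0, monitor.observe()['opening'])
rel(hw(0,0,.005),down(H),p0,R0)
```

```text
[ 0.48871088 -0.22131362  0.06237927] 0.09149453132730019
d [-0.0006, 0.0013, 0.0574] w [0.01, -0.01, 0.08]
```

Request:
move_arm:
  deltas:
    - {"x": 0, "y": 0, "z": 0.03, "wx": 0, "wy": 0, "wz": 0, "hand": 1}
    - {"x": 0, "y": 0, "z": 0.0565, "wx": 0, "wy": 0, "wz": 0, "hand": 1}
    - {"x": 0, "y": 0, "z": 0.0565, "wx": 0, "wy": 0, "wz": 0, "hand": 1}
    - {"x": 0, "y": 0, "z": 0.0565, "wx": 0, "wy": 0, "wz": 0, "hand": 0.2}
    - {"x": 0, "y": 0, "z": 0.0565, "wx": 0, "wy": 0, "wz": 0, "hand": 0.2}
    - {"x": 0, "y": 0, "z": 0.0565, "wx": 0, "wy": 0, "wz": 0, "hand": 0.2}
    - {"x": 0, "y": 0, "z": 0.0565, "wx": 0, "wy": 0, "wz": 0, "hand": 0.2}
    - {"x": 0, "y": 0, "z": 0.0565, "wx": 0, "wy": 0, "wz": 0, "hand": 0.2}
  grip_force: 30

```text
time: 8.18
tool_pos: [0.4892, -0.2217, 0.0054]
tool_rot: [3.141, -0.0, -0.22]
contact_force: [0.3, -0.4, 0.2]
opening: 0.0461
```

Request:
move_arm:
  deltas:
    - {"x": 0, "y": 0, "z": 0, "wx": 0, "wy": 0, "wz": 0, "hand": 0.2}
    - {"x": 0, "y": 0, "z": 0, "wx": 0, "wy": 0, "wz": 0, "hand": 0.2}
    - {"x": 0, "y": 0, "z": 0, "wx": 0, "wy": 0, "wz": 0, "hand": 0.2}
    - {"x": 0, "y": 0, "z": -0.05, "wx": 0, "wy": 0, "wz": 0, "hand": 0.2}
    - {"x": 0, "y": 0, "z": -0.1, "wx": 0, "wy": 0, "wz": 0, "hand": 0.2}
    - {"x": 0, "y": 0, "z": -0.15, "wx": 0, "wy": 0, "wz": 0, "hand": 0.2}
    - {"x": 0, "y": 0, "z": -0.15, "wx": 0, "wy": 0, "wz": 0, "hand": 0.2}
    - {"x": 0, "y": 0, "z": -0.15, "wx": 0, "wy": 0, "wz": 0, "hand": 0.2}

```text
time: 9.18
tool_pos: [0.4883, -0.221, 0.1539]
tool_rot: [-3.141, 0.002, -0.22]
contact_force: [-0.9, 0.8, -3.8]
opening: 0.0351
```

Run:
```python
from h import *
s=monitor.observe();print(s['tool_pos'],s['opening'],s['contact_force']); im,P=snap('wrist','w5.png'); im,P=snap('top','t5.png')
```

```text
[ 0.48825566 -0.2210444   0.15392184] 0.035104813235492555 [-0.85296453  0.7747944  -3.80003151]
```

View pics/w5.png

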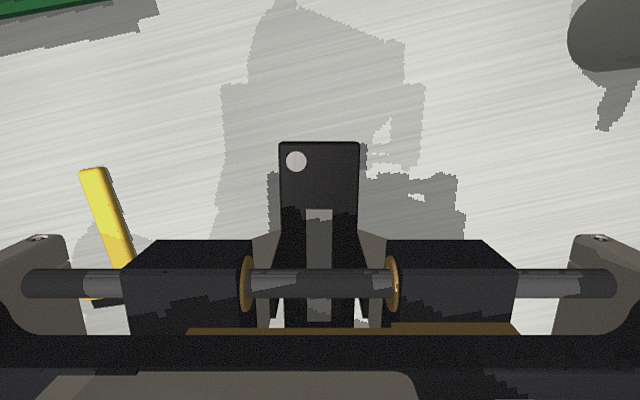

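The tool is held, with no orange showing and the end edge at row 142 (279 to 360). The grip opening of 35 mm matches the handle width. Next I'll check the tool's offset in the hand and plan a look at the tray.

Run:
```python
from h import *
P=viewer.camera_params('wrist');p0,R0=pose()
for u in (279,360): print(R0.inv().apply(onz(P,u,142,p0[2]+.0186)-p0))
R=np.array(P['R']);c=-R.T@P['t']; cl=R0.inv().apply(c-p0); print('cam in tool',cl,'axis',R0.inv().apply(R[2]))
# hover: tray centre on image (320,~110)
Rl=R@R0.as_matrix()
K=np.array(P['camera_matrix'])
for x in (.33,.36,.40):
  p=np.array([x,.19,.30]);Rn=down(-.13).as_matrix()
  X=np.array([.467,.192,.07]); q=K@(Rl@(Rn.T@(X-p)-cl)); print(x,q[:2]/q[2])
rel([.36,.19,.30],down(-.05))
```

```text
[ 0.05906371 -0.01660451 -0.01881916]
[ 0.05909179  0.01828659 -0.01887009]
cam in tool [ 0.0747572   0.00046577 -0.15780225] axis [-2.76567236e-01  3.34914925e-04  9.60994512e-01]
0.33 [300.50070318  47.17617204]
0.36 [304.31377399  75.67882433]
0.4 [309.1376027 111.7368782]
d [-0.2152, -0.3733, -0.1454] w [-0.1, 0.23, -9.73]
```

Request:
move_arm:
  deltas:
    - {"x": -0.015, "y": -0.04, "z": -0.04, "wx": 0, "wy": 0, "wz": -2, "hand": 0.2}
    - {"x": -0.04, "y": -0.085, "z": -0.08, "wx": 0, "wy": 0, "wz": -4, "hand": 0.2}
    - {"x": -0.065, "y": -0.13, "z": -0.11, "wx": 0, "wy": 0, "wz": -6, "hand": 0.2}
    - {"x": -0.09, "y": -0.175, "z": -0.13, "wx": 0, "wy": 0, "wz": -8, "hand": 0.2}
    - {"x": -0.115, "y": -0.22, "z": -0.145, "wx": 0, "wy": 0, "wz": -9.7, "hand": 0.2}
    - {"x": -0.145, "y": -0.265, "z": -0.145, "wx": 0, "wy": 0, "wz": -9.7, "hand": 0.2}
    - {"x": -0.17, "y": -0.31, "z": -0.145, "wx": 0, "wy": 0, "wz": -9.7, "hand": 0.2}
    - {"x": -0.195, "y": -0.365, "z": -0.145, "wx": 0, "wy": 0, "wz": -9.7, "hand": 0.2}

```text
time: 10.28
tool_pos: [0.3774, 0.1782, 0.2989]
tool_rot: [3.141, 0.002, -0.052]
contact_force: [1.3, -0.1, -2.5]
opening: 0.0359
```

Request:
move_arm:
  deltas:
    - {"x": 0, "y": 0, "z": 0, "wx": 0, "wy": 0, "wz": 0, "hand": 0.2}
    - {"x": 0, "y": 0, "z": 0, "wx": 0, "wy": 0, "wz": 0, "hand": 0.2}
    - {"x": 0, "y": 0, "z": 0, "wx": 0, "wy": 0, "wz": 0, "hand": 0.2}
    - {"x": 0, "y": 0, "z": 0, "wx": 0, "wy": 0, "wz": 0, "hand": 0.2}

```text
time: 10.78
tool_pos: [0.3788, 0.1759, 0.3]
tool_rot: [3.141, 0.0, -0.053]
contact_force: [0.2, 0.3, -3.7]
opening: 0.0354
```

Run:
```python
from h import *
import pickle
im,P=snap('wrist','w6.png'); pickle.dump((P,),open('w6.pkl','wb')); snap('scene','s6.png')
cv2.imwrite('pics/w6b.png',cv2.resize(im[:240,160:500],None,fx=2.3,fy=2.3,interpolation=cv2.INTER_CUBIC)[:,:,::-1]); print(pose()[0])
```

```text
[0.37876672 0.1762581  0.30015348]
```

View pics/w6b.png

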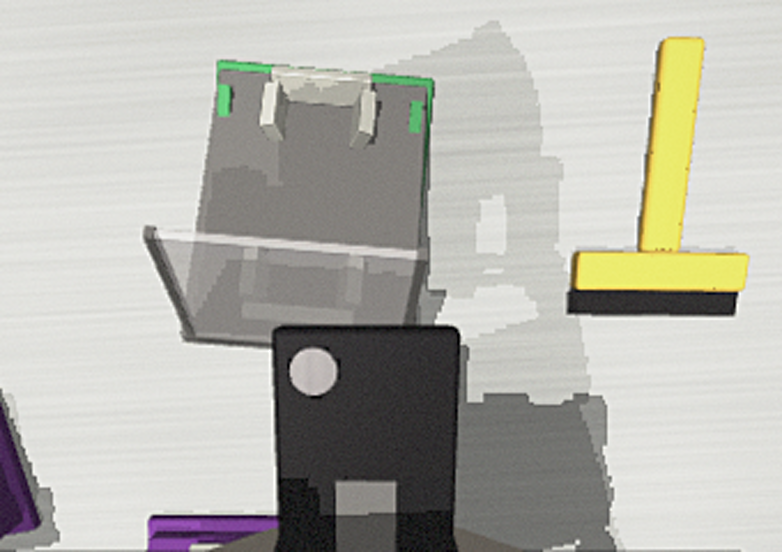

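The crop shows the grey tray with its lower plate edge running from (217,69) to (431,87). The hood's top edge runs from (150,231) to (427,254), and the far floor corners of the nest are at about (285,98) and (352,105).

Run:
```python
from h import *
import pickle
P,=pickle.load(open('w6.pkl','rb'))
f=lambda U,V,z: onz(P,(U+.5)/2.3-.5+160,(V+.5)/2.3-.5,z)
s,c=np.sin(np.radians(32)),np.cos(np.radians(32))
def est(n,a,b,x,z):
    h=.066+x*s+z*c; A,B=f(*a,h)[:2],f(*b,h)[:2]; m=(A+B)/2; d=A-B; L=np.linalg.norm(d); d/=L
    away=np.array([d[1],-d[0]]); o=m+away*(x*c-z*s)   # x_t horizontal = -away
    print(n,'len',L.round(4),'away deg',np.degrees(np.arctan2(away[1],away[0])).round(2),'origin',o.round(4))
est('edge',(217,69),(431,87),-.078,0)
est('hood',(150,231),(427,254),.076,.085)
est('floor',(285,98),(352,105),-.0595,0)
est('endtop',(273,69),(374,77),-.0645,.014)
# top cam views
```

```text
edge len 0.1145 away deg -7.37 origin [0.4719 0.1975]
hood len 0.1012 away deg -7.58 origin [0.4732 0.1968]
floor len 0.0354 away deg -8.47 origin [0.4746 0.1999]
endtop len 0.0516 away deg -7.11 origin [0.4745 0.1962]
```

Four independent estimates agree: origin about (0.473,0.197), heading -7.5°. The lengths of 114 and 101 mm match the given 112 and 100. Before tilting, I'll check the clearance to the pink look-alike behind the tray, then compute the poses.

```bash
cat >> h.py <<'E'
O=np.array([.4733,.1972,.066]); TH=np.radians(-7.5); s32,c32=np.sin(np.radians(32)),np.cos(np.radians(32))
aw=np.array([np.cos(TH),np.sin(TH),0]); zt=s32*aw+[0,0,c32]; xt=-c32*aw+[0,0,s32]; yt=np.cross(zt,xt)
OFF=np.array([-.001,.0008,-.0066])
def tcp(up,flip=False):
    gx=xt if flip else -xt; gz=-zt; R=Ro.from_matrix(np.column_stack([gx,np.cross(gz,gx),gz]))
    return O+zt*(.012+up)-R.apply(OFF),R
E
python3 - <<'E'
from h import *
im=cv2.imread('pics/top0.png'); P=viewer.camera_params('top'); hsv=cv2.cvtColor(im,cv2.COLOR_BGR2HSV)
m=((hsv[...,0]>155)&(hsv[...,1]>60)&(hsv[...,2]>80)).astype(np.uint8); m[200:]=0
m=cv2.morphologyEx(m,cv2.MORPH_OPEN,np.ones((3,3)))
k,l,s,c=cv2.connectedComponentsWithStats(m)
for i in range(1,k):
    if s[i,4]>100:
        x,y,w,h=s[i,:4]; print(s[i]); print('far',onz(P,x+w/2,y,.03),'near',onz(P,x+w/2,y+h,.107), 'L/R',onz(P,x,y+h/2,.07)[1],onz(P,x+w,y+h/2,.07)[1])
for f in (False,True):
    p,R=tcp(0,f); print(p,R.as_euler('xyz')); 
    print('cam home',p+R.apply([.0748,0,-.158])); rel(tcp(.15,f)[0],R)
p,_=tcp(.15); print(p)
print('q',monitor.observe()['qpos'].round(3), 'corner',(O+zt*0.2-xt*.0375-yt*.095), (O+zt*0.2-xt*.0375+yt*.095))
E
```

```text
[221 123  36  27 414]
far [0.76483016 0.2902286  0.03      ] near [0.64449397 0.27538436 0.107     ] L/R 0.34476602778733534 0.22031087165692506
[0.4770823  0.19750895 0.07004954] [ 3.14159265  0.55850536 -0.13089969]
cam home [0.62298455 0.17830056 0.16440318]
d [0.1763, -0.0202, 0.1029] w [1.26, -31.98, 4.38]
[0.47519187 0.19614403 0.07110938] [ 3.14159265 -0.55850536  3.01069296]
cam home [0.4953115  0.19349523 0.24473894]
d [0.1745, -0.0187, 0.1018] w [48.41, 1.91, -168.87]
[0.55589016 0.1871337  0.19725675]
q [ 0.252  0.087  1.65  -0.     1.404  1.875] corner [0.62230687 0.27340262 0.21573765] [0.59750689 0.0850281  0.21573765]
```

Request:
move_arm:
  deltas:
    - {"x": 0.05, "y": -0.005, "z": -0.01, "wx": 0.32, "wy": -8, "wz": 1.1, "hand": 0.2}
    - {"x": 0.1, "y": -0.01, "z": -0.01, "wx": 0.63, "wy": -16, "wz": 2.2, "hand": 0.2}
    - {"x": 0.14, "y": -0.015, "z": 0, "wx": 0.95, "wy": -24, "wz": 3.3, "hand": 0.2}
    - {"x": 0.176, "y": -0.02, "z": 0.02, "wx": 1.26, "wy": -32, "wz": 4.4, "hand": 0.2}
    - {"x": 0.176, "y": -0.02, "z": 0.06, "wx": 1.26, "wy": -32, "wz": 4.4, "hand": 0.2}
    - {"x": 0.176, "y": -0.02, "z": 0.103, "wx": 1.26, "wy": -32, "wz": 4.4, "hand": 0.2}
    - {"x": 0.176, "y": -0.02, "z": 0.103, "wx": 1.26, "wy": -32, "wz": 4.4, "hand": 0.2}
    - {"x": 0.176, "y": -0.02, "z": 0.103, "wx": 1.26, "wy": -32, "wz": 4.4, "hand": 0.2}

```text
time: 11.88
tool_pos: [0.556, 0.188, 0.1992]
tool_rot: [-3.141, 0.556, -0.129]
contact_force: [-0.3, 1.2, -2.6]
opening: 0.0352
```

Request:
move_arm:
  deltas:
    - {"x": 0, "y": 0, "z": 0, "wx": 0, "wy": 0, "wz": 0, "hand": 0.2}
    - {"x": 0, "y": 0, "z": 0, "wx": 0, "wy": 0, "wz": 0, "hand": 0.2}
    - {"x": 0, "y": 0, "z": 0, "wx": 0, "wy": 0, "wz": 0, "hand": 0.2}

```text
time: 12.25
tool_pos: [0.5554, 0.1882, 0.1981]
tool_rot: [-3.141, 0.557, -0.129]
contact_force: [-0.6, 0.2, -3.5]
opening: 0.0358
```

Run:
```python
from h import *
im,P=snap('wrist','w7.png')
print(pose()[0],monitor.observe()['opening'],monitor.observe()['qpos'].round(2))
for u in (.15,.04,.02,0): rel(*tcp(u))
for n,q in dict(le=(-78,56,0),re=(-78,-56,0),fl=(-59.5,16.5,0),fr=(-59.5,-16.5,0),tl=(-64.5,21.5,14),tr=(-64.5,-21.5,14)).items():
    print(n,proj(P,O+(xt*q[0]+yt*q[1]+zt*q[2])/1e3).round(1))
```

```text
[0.55530107 0.18817828 0.19783045] 0.035684823176681396 [0.12 0.82 0.9  0.14 1.96 1.84]
d [0.0009, 0.001, 0.0001] w [0.04, -0.04, 0.08]
d [0.0008, 0.0009, 0.1101] w [0.04, -0.04, 0.08]
d [0.0008, 0.0009, 0.1301] w [0.04, -0.04, 0.08]
d [0.0008, 0.0008, 0.1501] w [0.04, -0.04, 0.08]
le [379.5 100.9]
re [260.3 100.6]
fl [337.2 121. ]
fr [302.6 120.9]
tl [343.6 116.1]
tr [296.3 116. ]
```

View pics/w7.png

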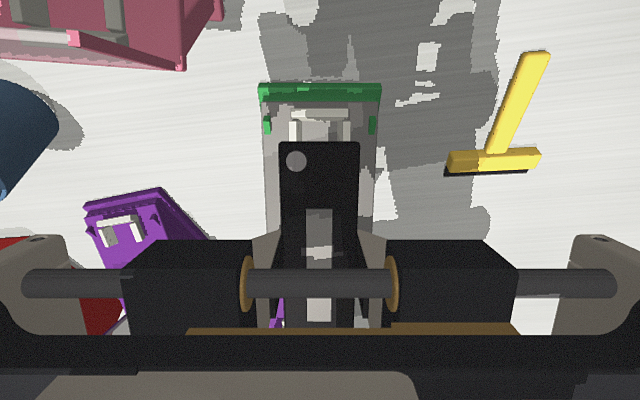

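The picture matches the prediction. The plate's lower edge is at row 101, columns 260 to 380 (predicted 260.3 to 379.5), and the end rail is centred at column 319.5 (predicted 320). I'll descend along the tray normal.

Request:
move_arm:
  deltas:
    - {"x": 0.001, "y": 0.001, "z": 0.04, "wx": 0, "wy": 0, "wz": 0, "hand": 0.2}
    - {"x": 0.001, "y": 0.001, "z": 0.08, "wx": 0, "wy": 0, "wz": 0, "hand": 0.2}
    - {"x": 0.001, "y": 0.001, "z": 0.11, "wx": 0, "wy": 0, "wz": 0, "hand": 0.2}
    - {"x": 0.001, "y": 0.001, "z": 0.125, "wx": 0, "wy": 0, "wz": 0, "hand": 0.2}
    - {"x": 0.001, "y": 0.001, "z": 0.13, "wx": 0, "wy": 0, "wz": 0, "hand": 0.2}
    - {"x": 0.001, "y": 0.001, "z": 0.13, "wx": 0, "wy": 0, "wz": 0, "hand": 0.2}
    - {"x": 0.001, "y": 0.001, "z": 0.13, "wx": 0, "wy": 0, "wz": 0, "hand": 0.2}

```text
time: 13.18
tool_pos: [0.4884, 0.1959, 0.0871]
tool_rot: [-3.141, 0.557, -0.129]
contact_force: [0.6, 0.9, -3.0]
opening: 0.0358
```

Request:
move_arm:
  deltas:
    - {"x": 0, "y": 0, "z": 0.005, "wx": 0, "wy": 0, "wz": 0, "hand": 0.2}
    - {"x": 0, "y": 0, "z": 0.009, "wx": 0, "wy": 0, "wz": 0, "hand": 0.2}
    - {"x": 0, "y": 0, "z": 0.013, "wx": 0, "wy": 0, "wz": 0, "hand": 0.2}
    - {"x": 0, "y": 0, "z": 0.016, "wx": 0, "wy": 0, "wz": 0, "hand": 0.2}
    - {"x": 0, "y": 0, "z": 0.016, "wx": 0, "wy": 0, "wz": 0, "hand": 0.2}
    - {"x": 0, "y": 0, "z": 0.016, "wx": 0, "wy": 0, "wz": 0, "hand": 0.2}

```text
time: 13.92
tool_pos: [0.4793, 0.197, 0.073]
tool_rot: [3.142, 0.558, -0.129]
contact_force: [0.3, 1.0, -3.7]
opening: 0.0352
```

Run:
```python
from h import *
rel(*tcp(0)); s=monitor.observe(); print(s['contact_force'],s['torque'],s['time'])
```

```text
d [-0.0004, -0.0002, 0.0037] w [0.05, -0.0, 0.07]
[ 0.31769967  0.95674656 -3.74593243] [-0.07562127 -0.64768015  0.00528584] 13.925
```

Request:
move_arm:
  deltas:
    - {"x": 0, "y": 0, "z": 0.001, "wx": 0, "wy": 0, "wz": 0, "hand": 0.2}
    - {"x": 0, "y": 0, "z": 0.002, "wx": 0, "wy": 0, "wz": 0, "hand": 0.2}
    - {"x": 0, "y": 0, "z": 0.003, "wx": 0, "wy": 0, "wz": 0, "hand": 0.2}
    - {"x": 0, "y": 0, "z": 0.003, "wx": 0, "wy": 0, "wz": 0, "hand": 0.2}
    - {"x": 0, "y": 0, "z": 0.003, "wx": 0, "wy": 0, "wz": 0, "hand": 0.2}

```text
time: 14.55
tool_pos: [0.4777, 0.1972, 0.0704]
tool_rot: [3.141, 0.559, -0.13]
contact_force: [-0.0, -0.1, -3.9]
opening: 0.0355
```

Run:
```python
from h import *
rel(*tcp(0)); s=monitor.observe(); print(s['contact_force'],s['torque'],s['time'])
```

```text
d [-0.0003, -0.0002, 0.0006] w [0.05, 0.01, 0.07]
[-6.04549369e-04 -8.66138572e-02 -3.87571555e+00] [-0.07569589 -0.67754127 -0.01047522] 14.55
```

Request:
move_arm:
  deltas:
    - {"x": 0, "y": 0, "z": 0.0008, "wx": 0, "wy": 0, "wz": 0, "hand": 0.2}
    - {"x": 0, "y": 0, "z": 0.0015, "wx": 0, "wy": 0, "wz": 0, "hand": 0.2}
    - {"x": 0, "y": 0, "z": 0.0015, "wx": 0, "wy": 0, "wz": 0, "hand": 0.2}
    - {"x": 0, "y": 0, "z": 0.0015, "wx": 0, "wy": 0, "wz": 0, "hand": 0.2}

```text
time: 15.05
tool_pos: [0.4772, 0.1973, 0.0696]
tool_rot: [-3.141, 0.558, -0.129]
contact_force: [2.1, -2.9, 3.6]
opening: 0.0351
```

Request:
move_arm:
  deltas:
    - {"x": 0, "y": 0.0005, "z": 0.0005, "wx": 0, "wy": 0, "wz": 0, "hand": 0.2}
    - {"x": 0, "y": 0.0005, "z": 0.0005, "wx": 0, "wy": 0, "wz": 0, "hand": 0.2}
    - {"x": 0, "y": 0.0005, "z": 0.0005, "wx": 0, "wy": 0, "wz": 0, "hand": 0.2}
  grip_force: 10

```text
time: 15.42
tool_pos: [0.4773, 0.1972, 0.0696]
tool_rot: [-3.14, 0.557, -0.129]
contact_force: [4.7, 0.9, 6.1]
opening: 0.036
```

Request:
move_arm:
  deltas:
    - {"x": 0, "y": 0, "z": 0, "wx": 0, "wy": 0, "wz": 0, "hand": 0.65}
    - {"x": 0, "y": 0, "z": 0, "wx": 0, "wy": 0, "wz": 0, "hand": 0.65}
    - {"x": 0, "y": 0, "z": 0, "wx": 0, "wy": 0, "wz": 0, "hand": 0.65}
    - {"x": 0, "y": 0, "z": 0, "wx": 0, "wy": 0, "wz": 0, "hand": 0.65}
    - {"x": 0, "y": 0, "z": -0.03, "wx": 0, "wy": 0, "wz": 0, "hand": 0.65}
    - {"x": 0, "y": 0, "z": -0.08, "wx": 0, "wy": 0, "wz": 0, "hand": 0.65}
    - {"x": 0, "y": 0, "z": -0.14, "wx": 0, "wy": 0, "wz": 0, "hand": 0.65}
    - {"x": 0, "y": 0, "z": -0.15, "wx": 0, "wy": 0, "wz": 0, "hand": 0.65}

```text
time: 16.42
tool_pos: [0.5578, 0.1863, 0.1989]
tool_rot: [-3.14, 0.552, -0.129]
contact_force: [0.3, 0.1, -1.0]
opening: 0.0596
```

Request:
move_arm:
  deltas:
    - {"x": -0.02, "y": 0, "z": -0.03, "wx": 0, "wy": 0, "wz": 0, "hand": 0.65}
    - {"x": -0.06, "y": 0, "z": -0.04, "wx": 0, "wy": 0, "wz": 0, "hand": 0.65}
    - {"x": -0.06, "y": 0, "z": -0.04, "wx": 0, "wy": 0, "wz": 0, "hand": 0.65}
    - {"x": -0.06, "y": 0, "z": -0.04, "wx": 0, "wy": 0, "wz": 0, "hand": 0.65}

```text
time: 16.92
tool_pos: [0.5257, 0.1904, 0.2604]
tool_rot: [3.141, 0.56, -0.13]
contact_force: [0.2, 0.2, -0.9]
opening: 0.0595
```

Run:
```python
from h import *
s=monitor.observe(); print(s['contact_force'],s['tool_pos'],s['opening'],s['time'])
im,P=snap('wrist','w8.png')
cv2.imwrite('pics/w8b.png',cv2.resize(im[60:260,200:440],None,fx=3,fy=3,interpolation=cv2.INTER_CUBIC)[:,:,::-1])
for z in (24,27):
  for q in [(60,18),(60,-18),(-60,-18),(-60,18),(-52,10)]:
    u=proj(P,O+(xt*q[0]+yt*q[1]+zt*z)/1e3); print(z,q,u.round(1),((u-[200,60]+.5)*3-.5).round(0))
```

```text
[ 0.20697574  0.1691608  -0.89979865] [0.52569969 0.19039495 0.26038125] 0.05948655907263816 16.925
24 (60, 18) [335.1 179.9] [406. 361.]
24 (60, -18) [300.7 179.9] [303. 361.]
24 (-60, -18) [298.9  55.8] [298. -12.]
24 (-60, 18) [337.1  55.9] [412. -11.]
24 (-52, 10) [328.5  65. ] [387.  16.]
27 (60, 18) [335.2 180.6] [407. 363.]
27 (60, -18) [300.6 180.6] [303. 363.]
27 (-60, -18) [298.7  55.4] [297. -13.]
27 (-60, 18) [337.3  55.4] [413. -13.]
27 (-52, 10) [328.6  64.6] [387.  15.]
```

View pics/w8b.png

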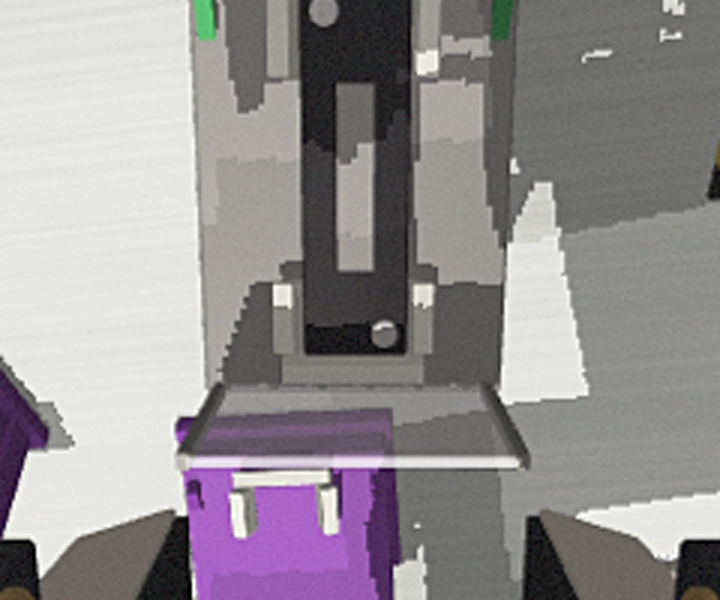

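The crop shows the tool in the nest, with its upper end corners at (305,353) and (406,353). Predicted was (303..406,361), so it is 2 to 3 mm down-slope or within calibration error. I'll check the lower end in the same frame.

Run:
```python
from h import *
im=cv2.imread('pics/w8.png'); g=cv2.cvtColor(im,cv2.COLOR_BGR2GRAY).astype(int); P=viewer.camera_params('wrist')
for c in (306,312,318,324,330): print(c,'top',g[40:76,c].tolist(),'bot',g[168:184,c].tolist())
for r in (90,100,140,150): print(r,g[r,288:350].tolist())
for n,q in dict(lowfloor=(-59.5,0,0),lowtop=(-64.5,0,14),hitop=(64.5,0,14),upedge=(78,0,0),lowedge=(-78,0,0),hoodtop=(76,0,85)).items(): print(n,proj(P,O+(xt*q[0]+yt*q[1]+zt*q[2])/1e3).round(1))
```

```text
306 top [80, 83, 87, 86, 89, 115, 143, 136, 137, 131, 137, 137, 125, 89, 91, 17, 38, 31, 75, 139, 139, 130, 135, 134, 129, 135, 135, 138, 95, 29, 34, 39, 37, 37, 35, 27] bot [67, 24, 17, 28, 33, 21, 33, 20, 24, 22, 77, 126, 121, 123, 133, 132]
312 top [76, 85, 86, 86, 90, 114, 139, 138, 134, 136, 131, 143, 126, 90, 87, 23, 38, 42, 37, 38, 52, 79, 100, 99, 98, 74, 49, 29, 31, 33, 37, 33, 34, 35, 32, 40] bot [56, 28, 32, 10, 26, 32, 22, 16, 31, 29, 76, 128, 118, 123, 131, 129]
318 top [78, 79, 87, 87, 87, 115, 143, 137, 137, 137, 136, 138, 128, 88, 87, 23, 42, 35, 35, 42, 30, 34, 38, 41, 41, 36, 38, 34, 35, 36, 32, 35, 46, 38, 32, 42] bot [16, 27, 32, 27, 26, 28, 24, 31, 30, 20, 78, 128, 125, 121, 131, 129]
324 top [81, 80, 85, 88, 91, 110, 140, 138, 139, 134, 138, 136, 127, 92, 91, 18, 33, 43, 40, 28, 40, 43, 44, 38, 41, 37, 33, 30, 40, 38, 41, 42, 41, 41, 38, 42] bot [98, 162, 104, 108, 110, 104, 60, 21, 28, 23, 75, 126, 121, 123, 130, 128]
330 top [81, 85, 90, 87, 85, 113, 142, 137, 137, 138, 135, 141, 126, 90, 91, 9, 35, 32, 40, 40, 33, 38, 36, 39, 36, 31, 38, 35, 41, 37, 38, 38, 4
[... 652 characters left out ...]
169, 168, 167, 166]
140 [165, 162, 159, 161, 160, 165, 161, 162, 161, 159, 160, 169, 109, 52, 56, 59, 62, 60, 52, 60, 63, 65, 58, 49, 93, 158, 156, 158, 152, 155, 154, 155, 155, 154, 158, 165, 104, 58, 50, 53, 55, 53, 52, 47, 52, 56, 56, 20, 85, 86, 76, 151, 159, 156, 158, 152, 155, 154, 152, 154, 153, 153]
150 [160, 159, 162, 164, 170, 98, 80, 88, 84, 88, 90, 90, 81, 48, 64, 60, 63, 64, 59, 58, 63, 63, 59, 54, 70, 98, 100, 98, 99, 97, 97, 91, 97, 98, 95, 97, 80, 56, 58, 55, 52, 52, 50, 61, 59, 59, 54, 28, 87, 91, 84, 91, 85, 85, 90, 87, 81, 72, 149, 155, 153, 154]
lowfloor [317.9  59.9]
lowtop [317.9  52.4]
hitop [317.8 182.1]
upedge [317.8 190.7]
lowedge [317.9  39.9]
hoodtop [317.8 214. ]
```

The hood projects exactly (row 214), so the calibration holds. The tool sits about 1.5 mm down-slope, resting on the lower rail, which is the play the nest allows. To check height and flatness, I'll gently touch the top at both ends with closed fingers, which also seats it.

Run:
```python
from h import *
_,R=tcp(0)
for x,z in ((-.042,.06),(-.042,.027),(.015,.027)): rel(O+xt*x+zt*z,R)
```

```text
d [0.1002, -0.0001, 0.1323] w [0.09, 0.15, 0.04]
d [0.1003, -0.0002, 0.1653] w [0.09, 0.15, 0.04]
d [0.0433, -0.0002, 0.1655] w [0.09, 0.15, 0.04]
```

Request:
move_arm:
  deltas:
    - {"x": 0.05, "y": 0, "z": 0, "wx": 0, "wy": 0, "wz": 0, "hand": 0}
    - {"x": 0.1, "y": 0, "z": 0.04, "wx": 0, "wy": 0, "wz": 0, "hand": 0}
    - {"x": 0.1, "y": 0, "z": 0.08, "wx": 0, "wy": 0, "wz": 0, "hand": 0}
    - {"x": 0.1, "y": 0, "z": 0.12, "wx": 0, "wy": 0, "wz": 0, "hand": 0}
    - {"x": 0.1, "y": 0, "z": 0.15, "wx": 0, "wy": 0, "wz": 0, "hand": 0}
    - {"x": 0.1, "y": 0, "z": 0.163, "wx": 0, "wy": 0, "wz": 0, "hand": 0}
    - {"x": 0.1, "y": 0, "z": 0.165, "wx": 0, "wy": 0, "wz": 0, "hand": 0}
    - {"x": 0.1, "y": 0, "z": 0.165, "wx": 0, "wy": 0, "wz": 0, "hand": 0}

```text
time: 17.98
tool_pos: [0.5242, 0.1907, 0.0691]
tool_rot: [-3.141, 0.557, -0.13]
contact_force: [-0.2, -0.2, 0.4]
opening: 0.0005
```

Request:
move_arm:
  deltas:
    - {"x": 0, "y": 0, "z": 0.0015, "wx": 0, "wy": 0, "wz": 0, "hand": 0}
    - {"x": 0, "y": 0, "z": 0.0025, "wx": 0, "wy": 0, "wz": 0, "hand": 0}
    - {"x": 0, "y": 0, "z": 0.0025, "wx": 0, "wy": 0, "wz": 0, "hand": 0}
    - {"x": 0, "y": 0, "z": 0.0025, "wx": 0, "wy": 0, "wz": 0, "hand": 0}

```text
time: 18.48
tool_pos: [0.522, 0.1909, 0.0666]
tool_rot: [3.142, 0.559, -0.129]
contact_force: [-0.1, -0.6, 0.2]
opening: 0.0005
```

Run:
```python
from h import *
p=pose()[0]-O; print('tray coords',p@xt,p@yt,p@zt); f=monitor.observe()['contact_force']; print(f,f@zt)
```

```text
tray coords -0.041339457826107144 -0.00015587396628008107 0.026575367573180995
[-0.08304473 -0.62428625  0.1941477 ] 0.16419691539436493
```

Request:
move_arm:
  deltas:
    - {"x": 0, "y": 0, "z": 0.001, "wx": 0, "wy": 0, "wz": 0, "hand": 0}
    - {"x": 0, "y": 0, "z": 0.002, "wx": 0, "wy": 0, "wz": 0, "hand": 0}
    - {"x": 0, "y": 0, "z": 0.002, "wx": 0, "wy": 0, "wz": 0, "hand": 0}
    - {"x": 0, "y": 0, "z": 0.002, "wx": 0, "wy": 0, "wz": 0, "hand": 0}

```text
time: 18.98
tool_pos: [0.5209, 0.1911, 0.0648]
tool_rot: [3.141, 0.559, -0.129]
contact_force: [0.4, 0.3, 0.0]
opening: 0.0007
```

Request:
move_arm:
  deltas:
    - {"x": 0, "y": 0, "z": 0.0007, "wx": 0, "wy": 0, "wz": 0, "hand": 0}
    - {"x": 0, "y": 0, "z": 0.0012, "wx": 0, "wy": 0, "wz": 0, "hand": 0}
    - {"x": 0, "y": 0, "z": 0.0012, "wx": 0, "wy": 0, "wz": 0, "hand": 0}
    - {"x": 0, "y": 0, "z": 0.0012, "wx": 0, "wy": 0, "wz": 0, "hand": 0}

```text
time: 19.48
tool_pos: [0.5208, 0.1911, 0.0646]
tool_rot: [-3.141, 0.557, -0.129]
contact_force: [0.9, -1.2, 5.2]
opening: 0.0005
```

Run:
```python
from h import *
p=pose()[0]-O; print('tray coords',p@xt,p@yt,p@zt); f=monitor.observe()['contact_force']; print(f,f@zt)
```

```text
tray coords -0.041367730573837636 -0.00012762553138067657 0.024197464286424084
[ 0.90696247 -1.1940782   5.22355649] 4.988924689641224
```

The lower end's top is at 24.2 mm against the ideal 24. Now I'll probe the other side.

Request:
move_arm:
  deltas:
    - {"x": 0, "y": 0, "z": -0.015, "wx": 0, "wy": 0, "wz": 0, "hand": 0}
    - {"x": -0.03, "y": 0, "z": -0.015, "wx": 0, "wy": 0, "wz": 0, "hand": 0}
    - {"x": -0.06, "y": 0, "z": -0.015, "wx": 0, "wy": 0, "wz": 0, "hand": 0}
    - {"x": -0.06, "y": 0, "z": -0.005, "wx": 0, "wy": 0, "wz": 0, "hand": 0}
    - {"x": -0.06, "y": 0, "z": -0.002, "wx": 0, "wy": 0, "wz": 0, "hand": 0}
    - {"x": -0.06, "y": 0, "z": -0.001, "wx": 0, "wy": 0, "wz": 0, "hand": 0}
    - {"x": -0.06, "y": 0, "z": -0.001, "wx": 0, "wy": 0, "wz": 0, "hand": 0}

```text
time: 20.35
tool_pos: [0.4708, 0.1975, 0.0961]
tool_rot: [3.141, 0.559, -0.13]
contact_force: [-0.5, -0.3, 4.2]
opening: 0.0007
```

Run:
```python
from h import *
p=pose()[0]-O; print('tray coords',p@xt,p@yt,p@zt); f=monitor.observe()['contact_force']; print(f,f@zt)
```

```text
tray coords 0.018142631541145746 6.37876189171823e-05 0.024211629983425943
[-0.50951753 -0.32318571  4.19105418] 3.30887649981702
```

Request:
move_arm:
  deltas:
    - {"x": 0, "y": 0, "z": 0.0005, "wx": 0, "wy": 0, "wz": 0, "hand": 0}
    - {"x": 0, "y": 0, "z": 0.001, "wx": 0, "wy": 0, "wz": 0, "hand": 0}
    - {"x": 0, "y": 0, "z": 0.001, "wx": 0, "wy": 0, "wz": 0, "hand": 0}
    - {"x": 0, "y": 0, "z": 0.001, "wx": 0, "wy": 0, "wz": 0, "hand": 0}

```text
time: 20.85
tool_pos: [0.4707, 0.1975, 0.0961]
tool_rot: [-3.141, 0.558, -0.13]
contact_force: [1.9, -0.8, 9.0]
opening: 0.0003
```

Run:
```python
from h import *
p=pose()[0]-O; print('tray coords',p@xt,p@yt,p@zt); f=monitor.observe()['contact_force']; print(f,f@zt)
```

```text
tray coords 0.018127030692408005 5.6459187201817927e-05 0.024135760167910903
[ 1.90672369 -0.75892576  8.95699499] 8.650221610237043
```

Both ends stand at 24.2 mm, so the tool is flat and home. I'll retreat, take a last look and hand in.

Request:
move_arm:
  deltas:
    - {"x": 0, "y": 0, "z": -0.03, "wx": 0, "wy": 0, "wz": 0, "hand": 0}
    - {"x": 0, "y": 0, "z": -0.08, "wx": 0, "wy": 0, "wz": 0, "hand": 0}
    - {"x": 0, "y": 0, "z": -0.13, "wx": 0, "wy": 0, "wz": 0, "hand": 0}
    - {"x": 0, "y": 0, "z": -0.17, "wx": 0, "wy": 0, "wz": 0, "hand": 0}
    - {"x": 0, "y": 0, "z": -0.17, "wx": 0, "wy": 0, "wz": 0, "hand": 0}
    - {"x": 0, "y": 0, "z": -0.17, "wx": 0, "wy": 0, "wz": 0, "hand": 0}
    - {"x": 0, "y": 0, "z": -0.17, "wx": 0, "wy": 0, "wz": 0, "hand": 0}
    - {"x": 0, "y": 0, "z": -0.17, "wx": 0, "wy": 0, "wz": 0, "hand": 0}

```text
time: 21.85
tool_pos: [0.5587, 0.1862, 0.239]
tool_rot: [3.141, 0.561, -0.13]
contact_force: [1.1, 1.0, 0.2]
opening: 0.0005
```

Run:
```python
from h import *
s=monitor.observe(); print(s['contact_force'],s['tool_pos'],s['time'])
im,P=snap('wrist','w9.png')
cv2.imwrite('pics/w9b.png',cv2.resize(im[20:260,180:460],None,fx=2.5,fy=2.5,interpolation=cv2.INTER_CUBIC)[:,:,::-1])
for q in [(60,18),(60,-18),(-60,-18),(-60,18)]:
    u=proj(P,O+(xt*q[0]+yt*q[1]+zt*24)/1e3); print(q,((u-[180,20]+.5)*2.5-.5).round(0))
hsv=cv2.cvtColor(im,cv2.COLOR_RGB2HSV); print('orange px in nest area',int(((hsv[...,0]>5)&(hsv[...,0]<18)&(hsv[...,1]>130)&(hsv[...,2]>90))[20:230,250:390].sum()))
```

```text
[1.14516891 1.01038871 0.17517282] [0.55867285 0.18621399 0.23902453] 21.85
(60, 18) [387. 490.]
(60, -18) [304. 490.]
(-60, -18) [300. 200.]
(-60, 18) [392. 200.]
orange px in nest area 0
```

View pics/w9b.png

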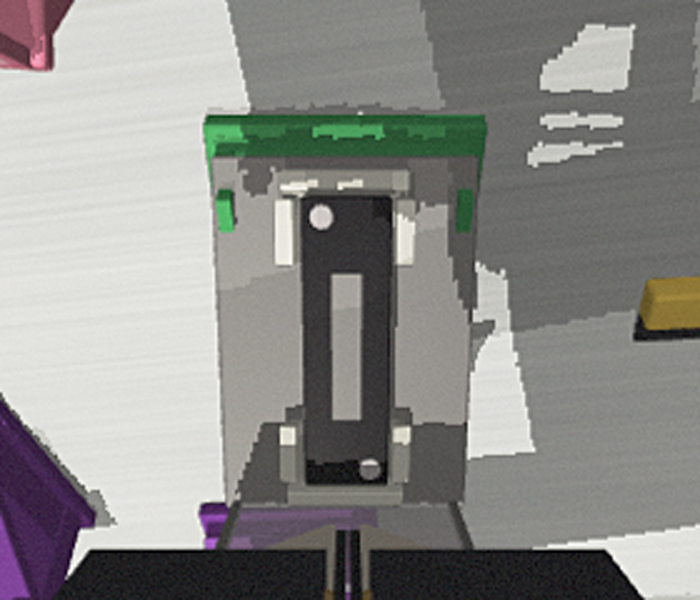

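The tool lies straight in the nest, with corners at (302,196), (390,196), (387,484) and (305,484). That is within 2 to 3 mm of the prediction, and no orange shows.

```bash
python3 -c "
from cell import robot; print(robot.hand_in())"
```

```text
the job is handed in; nothing more can be done
None
```

The tool is folded, lying in the white nest of the grey case and released. I handed the job in at about 22 s of the 66 s allowed; no verdict was reported.

I pushed both blades in with the closed fingers, B first, then squeezed the handle shut across its middle. I carried it over and lowered it square to the tray.

**Last checks:**
- **Blades:** no orange pixels are visible around the nest.
- **Height and flatness:** I touched the top at two places 60 mm apart along the tool. Both read 24.1 to 24.2 mm above the nest floor, against an ideal of 24 mm.
- **Position:** in the last picture the tool sits along the nest about 1.5 to 2.5 mm down-slope of my computed centre. That is inside the 5 mm limit, and the nest allows about 1.5 mm of play.
- **Clear of the tool:** the gripper had backed off about 170 mm.

**Slips along the way:**
- The first move was refused because the rows were missing keys.
- During the push on blade A the fingertips came down to 0.3 mm above the shelf instead of the planned 6 mm. The reading was about 3 N, and nothing came of it.
- I did not re-measure the bystanders at the end. No push came near them, and in the pictures I took the squeegee looked unmoved.

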